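# Swing the dust cover off the bench camera port

## Task

We want to look at a wax seal with the bench camera. Swing the blue dust cover aside on its pin, clockwise as seen from above, all the way round to its stop, so that the camera port under it is open, and leave it there. Keep the orange cover of the other block shut.

Things in the scene. Friction and masses are not known exactly. Their poses are not given: they have to be found in the camera images.
- blue_cover (a joint): Blue dust cover of the bench camera: a level tongue 4 mm thick, round end 42 mm wide, turning on one upright pin on a fixed grey block (100 x 140 mm, top 36 mm above the desk). Rad: 0 = shut over the 30 mm port, grows clockwise seen from above, 1.57 = fully aside at its stop. Starts at 0 to 0.15. Friction (about 1 N at the post) holds it where it is left; no spring or latch.
- blue_post (a point): Top centre of the upright black finger post on the blue cover's round end. The post is round, 14 mm in diameter, stands 28 mm above the cover; its top is 70 mm above the desk, the cover's upper face 42 mm. Its centre lies 55 mm from the pin's axis and runs on that circle. Nothing else within 60 mm of the post's path is higher than 47 mm above the desk.
- blue_pin (a point): Top centre of the brass pin head on which the blue cover turns, 47 mm above the desk; the axis is vertical. The head is 16 mm wide. It does not move.
- orange_cover (a joint): Orange dust cover of the second block (a dust inlet) of the same build: same shape and joint values as the blue one. Starts at 0 to 0.15 rad and is to stay shut. The two blocks stand left and right in front of the robot, either way round, each turned up to 26 degrees.

How it is judged:
At the end, for the whole second after the job is handed in: The blue cover is at rest within 0.22 rad (12 degrees) of its open stop, and the orange cover is still shut (under 0.3 rad) (value of joint blue_cover above 1.35 rad and velocity of joint blue_cover between -0.05 and 0.05 rad/s and value of joint orange_cover below 0.3 rad); the robot touches nothing.
It fails at once if the orange cover is swung open (more than 0.3 rad) (value of joint orange_cover above 0.3 rad).
It also fails if it takes over 32 s, if anything falls off the work surface, if the arm or the gripper's body presses on something with over 40 N, if the wrist force passes 120 N, or if a joint passes its speed limit or range.

## Robot

A 6-joint arm with a two-finger parallel gripper is mounted at the origin on a cart in front of the work surface, level with it; the furniture and walls round the work are solid. World frame = base frame: x ahead of the robot, y to its left, z up, the work surface at z = 0. Lengths are in m, angles in rad, forces in N, time in s.
With the tool pointing down it reaches from about 0.25 to 0.725 m from the base axis. Payload 4 kg.
Tool frame: the origin (TCP) lies midway between the tips of the shut fingers; the grasp point (between the pads) lies 19 mm behind it (bot.grip_point_offset is the distance from the TCP to the grasp point, in m); z points along the fingers, y is the line along which they close (so a half turn about z gives the same grasp; the last joint's range is limited). The gripper opens to 85 mm and grips with 20 to 120 N. Pads are 22 mm wide; open, the fingers measure 114 mm over their backs; the gripper's body (76 mm by 85 mm) begins 54 mm behind the grasp point. The pads swing forward as they close: fully open they stand 13 mm farther back than shut.
Start: joints at [1.323, 0.241, 0.005, 1.335, 0, 1.571], TCP at [0.123, 0.485, 0.231] pointing down, gripper open.
Joint ranges: [-2.72, 2.72], [-1.05, 1.87], [-1.09, 1.28], [-1.99, 2.15], [-1.42, 1.44], [-3.14, 3.14]. Speed limits (rad/s): [2.79, 2.79, 3.14, 3.14, 3.14, 3.14].

## Interface

Orientations are given as a unit quaternion [x, y, z, w].
In Python, from workcell import bot gives the robot as it stands.
- The arm moves only by the tool step_arm, never from a script. Its argument "targets" is text: rows parted by semicolons, each of 7 numbers parted by spaces: the opening, from -1 (shut) to 1 (fully open), so that 0 is half open, then the shift along the world's x, y, z normalised to -1 to 1, where 1 is 0.5 m, then the turn, a rotation vector about the world's x, y, z normalised to -1 to 1, where 1 is pi/4 rad. In form: gripper x y z wx wy wz; .... A call has 1 to 10 rows; each row is the pose to reach, as a shift and turn from the pose commanded when the call began; what a row does not reach only later rows make up. A row lasts 1/12 s, in which the tool goes at most 41.7 mm and 7.16 degrees, less where a joint would pass 70% of its speed; a pose out of reach is approached as far as the arm can. A call with a number of a shift or a turn outside -1 to 1 is refused whole. A call with a gripper value outside its range is refused whole. The fingers move at their own pace and stop on an object; the grip force is fixed at half the most. Time passes only in rows, so rows that repeat a pose let the fingers close. It gives the time, the measured TCP pose, the force, the opening and the grip force at its end, in the units of the state.
- bot.get_obs(): the state, without advancing time (a new reading comes with each control period).
- bot.camera(name): name is "side" or "top" or "wrist"; returns the picture (480x640x3 uint8, red, green, blue); there is no depth.
- bot.camera_info(name): a dict with "vertical_fov" (degrees; the focal length in pixels is half the picture's height over the tangent of half this angle, whatever the lens; pixels are square), "cx", "cy" (the principal point, pixels), "D" ([k1, k2, p1, p2, k3] as OpenCV has them; the pictures are not rectified), "pose" (4x4, takes a point from camera to world coordinates). Camera axes: x right, y up, looking along -z (the intrinsics and any distortion apply to the point x, -y, -z); pixel columns grow to the right and rows downward; lengths in m; the calibration is good to about 2 mm. A picture is of the moment at which its call begins: read the wrist's pose just before it. camera_info takes no time and is no camera call; for the wrist camera it gives the pose at the moment of the call.
- bot.job_done(): hands the job in; it is judged then, once.
The state is a dict: "clock": time; "joint_pos": joint angles; "joint_vel": joint speeds; "tau": joint torques, N m; "eef_pos": TCP position; "tool_rot": TCP orientation; "ft_force": force on the tool from outside, world axes, zero at the start; "ft_torque": the same for the moment, N m; "grip_width": finger opening in m; "grasp_force": force on a finger pad.
Only numpy, scipy, OpenCV 4.12 (cv2) and the standard library are available. Lean on these libraries where they do the work, as an engineer would, in place of code of your own. Each camera call takes 0.05 s, during which the arm holds its last target. There are 200 camera calls.

## Working session

There is one attempt and no reset: what is moved stays moved. The work goes in short steps, Python scripts to look and compute and a tool call to move; the robot and the scene stay as the last step left them, time stands still between calls to the robot, and variables do not carry over. Pictures are saved under pics/ and viewed, at most 10 in all, crops included, and the job is handed in when it is done.

Besides the shell and the picture viewer there is one more tool, called after ">>>" in YAML: its name, and indented under it one key for each argument. step_arm: Moves the arm, as the interface text tells. Scaled input: -1 to 1 covers 0.5 m each way for a shift and pi/4 rad each way for a turn. Its arguments: {"type":"object","properties":{"targets":{"type":"string"}},"required":["targets"]}

```bash
mkdir -p pics; cat > h.py <<'E'
import numpy as np, cv2
from workcell import bot
def ray(ci,uv):
    f=240/np.tan(np.radians(ci["vertical_fov"])/2)
    K=np.array([[f,0,ci["cx"]],[0,f,ci["cy"]],[0,0,1]])
    p=cv2.undistortPoints(np.array([[uv]],float),K,np.array(ci["D"],float))[0,0]
    T=np.array(ci["pose"]); return T[:3,3],T[:3,:3]@np.array([p[0],-p[1],-1])
def onplane(ci,uv,z):
    o,d=ray(ci,uv); return o+d*(z-o[2])/d[2]
E
python3 - <<'E'
from h import *
for n in ("top","side"):
    im=bot.camera(n); cv2.imwrite(f"pics/{n}0.png",im[:,:,::-1])
    ci=bot.camera_info(n); print(n,np.array(ci["pose"])[:3,3])
    h=cv2.cvtColor(im,cv2.COLOR_RGB2HSV)
    for c,lo,hi in (("blue",(95,110,50),(130,255,255)),("orange",(5,150,80),(18,255,255))):
        m=cv2.inRange(h,lo,hi); k,l,s,ce=cv2.connectedComponentsWithStats(m)
        for i in range(1,k):
            if s[i,4]>80: print(c,s[i],ce[i].round(1),onplane(ci,ce[i],.042).round(3))
print(bot.get_obs())
E
```

```text
top [ 0.36589858 -0.03946351  0.9199288 ]
blue [371 240  27  32 373] [384.4 257. ] [ 0.502 -0.171  0.042]
orange [  51   26  428   11 1347] [253.7  29.8] [1.007 0.118 0.042]
orange [  0  29  49   5 162] [23.2 30.7] [1.01  0.659 0.042]
orange [ 505   37  115  443 1960] [599.4 248.9] [ 0.529 -0.619  0.042]
orange [ 292  114  104   26 1446] [352.3 123.9] [ 0.784 -0.104  0.042]
orange [253 120  29  18 362] [264.7 128.8] [0.768 0.081 0.042]
orange [  108   148   395   190 45629] [311.1 256.7] [ 0.499 -0.025  0.042]
orange [203 213  39  26 405] [225.5 225.7] [0.557 0.149 0.042]
orange [540 291  27  22 349] [555.6 300.3] [ 0.422 -0.517  0.042]
side [ 0.40005588 -0.75993462  0.52709586]
blue [297 320  47  29 499] [317.7 335. ] [ 0.503 -0.175  0.042]
orange [322 200  47  29 385] [343.4 216.2] [0.626 0.211 0.042]
orange [  214   204   311   276 32781] [325.  361.5] [ 0.503 -0.233  0.042]
orange [214 219   7  80 431] [217.2 258.9] [0.356 0.073 0.042]
orange [306 220  20  22 197] [317.2 232.9] [0.557 0.144 0.042]
orange [483 252 157 185 621] [572.3 354.6] [ 0.859 -0.291  0.042]
orange [508 413  
[... 329 characters left out ...]
joint_pos': array([1.32301027e+00, 2.41357116e-01, 3.89262040e-03, 1.33520503e+00,
       2.32189017e-05, 1.57081935e+00]), 'joint_vel': array([-7.36489104e-04, -7.34893626e-04,  3.33502805e-03, -1.40086798e-03,
       -4.40508644e-05, -2.04905289e-03]), 'tau': array([-1.06546246e-03, -3.73136938e+01,  2.53010166e+01,  1.07827535e-02,
        6.45634330e-06,  2.99504200e-05]), 'eef_pos': array([0.12248702, 0.48419596, 0.2305051 ]), 'tool_rot': array([ 1.23587703e-01,  9.92333211e-01, -9.27988731e-04, -1.27251468e-04]), 'ft_force': array([-0.55022777, -0.16203569,  0.1516064 ]), 'ft_torque': array([ 0.0066142 , -0.03188576, -0.02009202]), 'grasp_force': 0.0, 'grip_width': 0.08537849262971761}
```

View pics/top0.png

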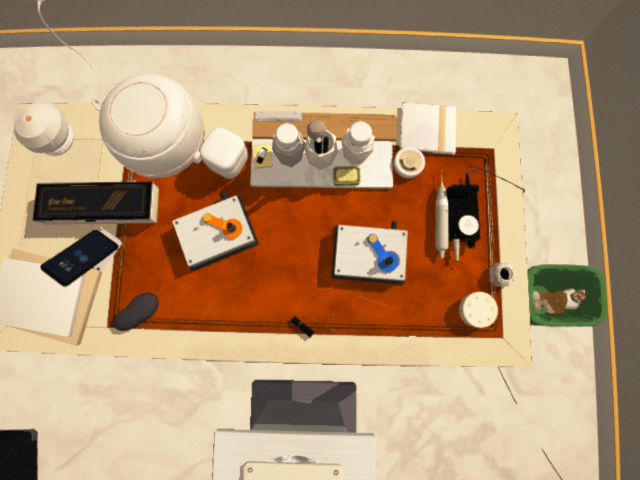

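View pics/side0.png

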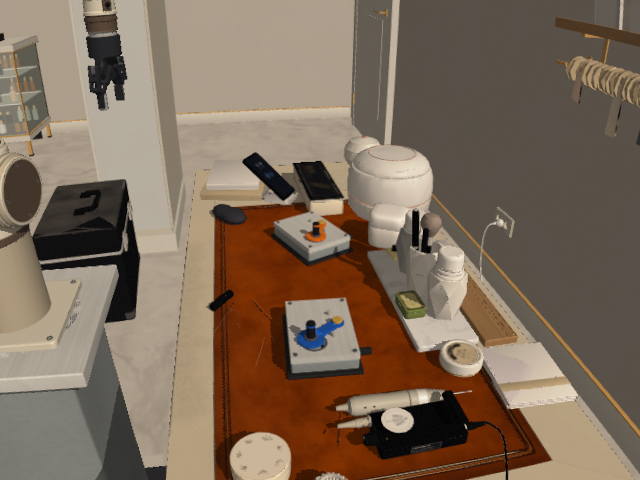

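The top view shows the blue block at about (370,253), with its brass pin near (374,240) and post near (394,260). The orange block is at about (215,232). I'll crop both views for precision.

```bash
python3 - <<'E'
import cv2,numpy as np
a=cv2.imread("pics/top0.png")[215:290,325:415]; b=cv2.imread("pics/side0.png")[290:385,275:380]
a=cv2.resize(a,None,fx=4.4,fy=4.4,interpolation=2); b=cv2.resize(b,None,fx=3.8,fy=3.8,interpolation=2)
o=np.zeros((370,800,3),np.uint8); o[:a.shape[0],:a.shape[1]]=a; o[:b.shape[0],400:400+b.shape[1]]=b
print(a.shape,b.shape); cv2.imwrite("pics/crop.png",o)
E
```

```text
(330, 396, 3) (361, 399, 3)
```

View pics/crop.png

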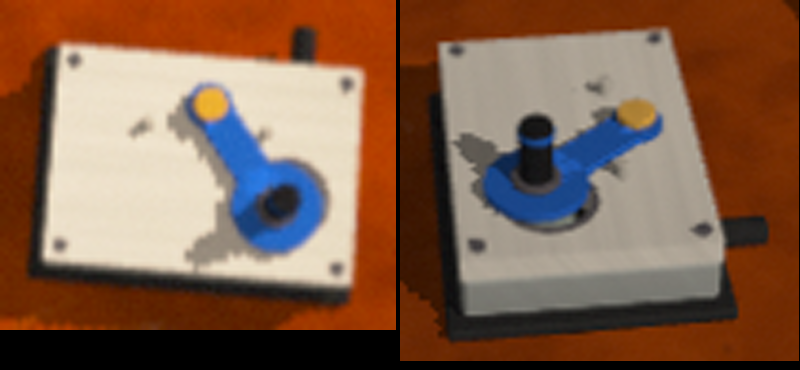

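The crop shows the pin at (211,104) in the top view and (637,112) in the side view. The post top is at about (284,197) in the top view and (536,126) in the side view. Next I compute the positions from these.

```bash
python3 - <<'E'
from h import *
t=bot.camera_info("top"); s=bot.camera_info("side")
T=lambda u,v:(325+u/4.4-.4,215+v/4.4-.4); S=lambda u,v:(275+(u-400)/3.8-.4,290+v/3.8-.4)
def tri(a,b):
    o1,d1=ray(t,a);o2,d2=ray(s,b); k=np.linalg.lstsq(np.c_[d1,-d2],o2-o1,rcond=None)[0]
    p,q=o1+k[0]*d1,o2+k[1]*d2; return ((p+q)/2).round(4),np.linalg.norm(p-q).round(4)
for n,a,b,z in(("pin",T(211,104),S(637,112),.047),("post",T(284,197),S(536,126),.07)):
    P=onplane(t,a,z);Q=onplane(s,b,z);print(n,P.round(4),Q.round(4),tri(a,b))
# block corners (top face)
for c in((60,43),(362,70),(350,288),(42,262)): print(onplane(t,T(*c),.036).round(3))
E
```

```text
pin [ 0.5382 -0.1465  0.047 ] [ 0.5372 -0.1481  0.047 ] (array([ 0.538 , -0.1466,  0.0459]), np.float64(0.0008))
post [ 0.493  -0.1759  0.07  ] [ 0.4912 -0.1794  0.07  ] (array([ 0.4925, -0.1762,  0.0676]), np.float64(0.0017))
[ 0.567 -0.078  0.036]
[ 0.558 -0.218  0.036]
[ 0.457 -0.211  0.036]
[ 0.466 -0.072  0.036]
```

>>> step_arm:
  targets: "0 0.4 -0.72 0 0 0 0.6; 0 0.4 -0.72 0 0 0 0.6; 0 0.4 -0.72 0 0 0 0.6; 0 0.4 -0.72 0 0 0 0.6; 0 0.4 -0.72 0 0 0 0.6; 0 0.4 -0.72 0 0 0 0.6; 0 0.4 -0.72 0 0 0 0.6; 0 0.4 -0.72 0 0 0 0.6; 0 0.4 -0.72 0 0 0 0.6; 0 0.4 -0.72 0 0 0 0.6"

```text
clock: 0.93
eef_pos: [0.3203, 0.1273, 0.2313]
tool_rot: [-0.112, 0.994, 0.0, 0.0]
ft_force: [0.4, 0.4, -0.1]
grip_width: 0.0427
grasp_force: 0.0
```

>>> step_arm:
  targets: "0 0.34 -0.6 -0.2 0 0 0.46; 0 0.34 -0.6 -0.2 0 0 0.46; 0 0.34 -0.6 -0.2 0 0 0.46; 0 0.34 -0.6 -0.2 0 0 0.46; 0 0.34 -0.6 -0.2 0 0 0.46; 0 0.34 -0.6 -0.2 0 0 0.46; 0 0.34 -0.6 -0.2 0 0 0.46; 0 0.34 -0.6 -0.2 0 0 0.46; 0 0.34 -0.6 -0.2 0 0 0.46; 0 0.34 -0.6 -0.2 0 0 0.46"

```text
clock: 1.77
eef_pos: [0.4914, -0.1753, 0.1288]
tool_rot: [-0.286, 0.958, -0.0, -0.001]
ft_force: [0.7, -0.2, 0.2]
grip_width: 0.0427
grasp_force: 0.0
```

```bash
python3 - <<'E'
from h import *
o=bot.get_obs(); print(o["eef_pos"],o["tool_rot"],o["joint_pos"])
ci=bot.camera_info("wrist"); im=bot.camera("wrist"); cv2.imwrite("pics/w1.png",im[:,:,::-1])
import pickle; pickle.dump(ci,open("w1.pkl","wb"))
T=np.array(ci["pose"]);f=240/np.tan(np.radians(ci["vertical_fov"])/2)
K=np.array([[f,0,ci["cx"]],[0,f,ci["cy"]],[0,0,1]])
for p in((.4925,-.1765,.07),(.538,-.147,.047)):
    c=T[:3,:3].T@(np.array(p)-T[:3,3]); print(cv2.projectPoints(np.array([[c[0],-c[1],-c[2]]]),np.zeros(3),np.zeros(3),K,np.array(ci["D"],float))[0])
E
```

```text
[ 0.49144251 -0.17527418  0.12875015] [-2.86040520e-01  9.58217176e-01 -4.40528019e-04 -6.86155234e-04] [-0.34170394  0.35076818 -0.11975831  1.1008569  -0.00152146 -0.92188798]
[[[321.09855588 260.14300784]]]
[[[321.03394065 317.38645969]]]
```

View pics/w1.png

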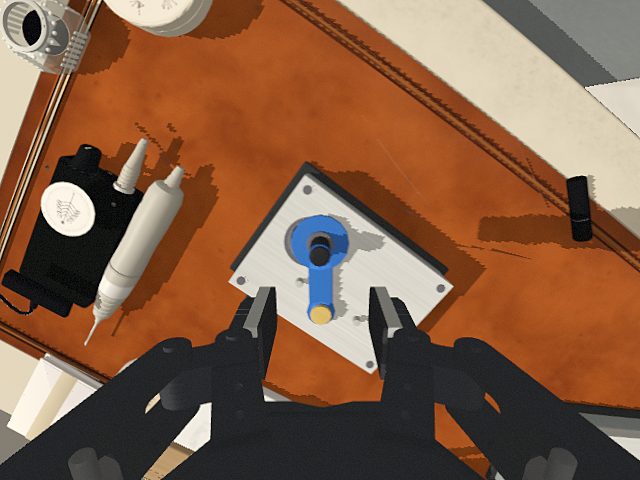

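The wrist view shows the post top at (319,257) and the pin at (320,315), within 3 px of the prediction. The fingers straddle the post along the tangent, so I descend.

>>> step_arm:
  targets: "0 0 0 -0.06 0 0 0; 0 0 0 -0.11 0 0 0; 0 0 0 -0.14 0 0 0; 0 0 0 -0.155 0 0 0; 0 0 0 -0.155 0 0 0; 0 0 0 -0.155 0 0 0"

```text
clock: 2.32
eef_pos: [0.4901, -0.1702, 0.0542]
tool_rot: [-0.289, 0.957, 0.0, -0.0]
ft_force: [0.8, -0.5, 0.9]
grip_width: 0.0428
grasp_force: 0.0
```

```bash
python3 - <<'E'
import numpy as np
p=np.array([.538,-.147]); c0=np.array([.4925,-.1765])
# centre of gap trails: tool leads post by lead mm so rear finger pushes; TCP on circle, angle leads
for d in range(0,111,10):
    a=np.radians(213.4-d); q=p+.055*np.array([np.cos(a),np.sin(a)])-c0
    print(d,(q/.5).round(3),round(-d/45,3))
E
```

```text
0 [-0.001 -0.002] 0.0
10 [-0.01   0.015] -0.222
20 [-0.016  0.034] -0.444
30 [-0.019  0.052] -0.667
40 [-0.018  0.072] -0.889
50 [-0.014  0.09 ] -1.111
60 [-0.007  0.108] -1.333
70 [0.003 0.125] -1.556
80 [0.015 0.139] -1.778
90 [0.03  0.151] -2.0
100 [0.047 0.16 ] -2.222
110 [0.066 0.166] -2.444
```

```bash
python3 - <<'E'
from h import *
o=bot.get_obs(); print(o["clock"],o["eef_pos"],o["tool_rot"],o["joint_pos"],o["joint_vel"],o["ft_force"])
im=bot.camera("wrist"); cv2.imwrite("pics/w2.png",im[:,:,::-1])
o=bot.get_obs(); print(o["clock"],o["eef_pos"])
E
```

```text
2.3167 [ 0.49008712 -0.17020662  0.05419685] [-2.88555990e-01  9.57463010e-01  1.33961488e-04 -8.73436758e-05] [-3.34333253e-01  4.24120669e-01 -2.28080547e-01  9.18893773e-01
  1.14454069e-04 -9.19769941e-01] [-0.00193213 -0.0185734   0.02667041  0.00089462 -0.00082481 -0.00049727] [ 0.78518578 -0.50037921  0.92863346]
2.3667 [ 0.49085148 -0.17055643  0.05492357]
```

View pics/w2.png

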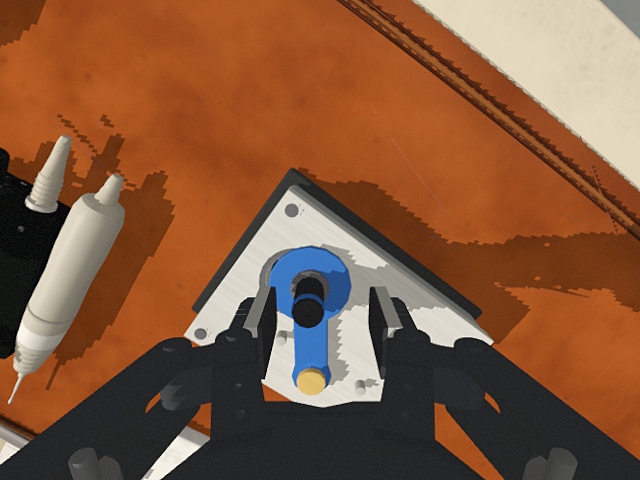

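The post sits between the fingers, at (308,300), nearer the left finger, which is the one that will push. Now I compute the arc.

```bash
cat > arc.py <<'E'
import numpy as np,sys
from h import bot
p=np.array([.538,-.147]); b=bot.get_obs()["eef_pos"][:2]; s,e=float(sys.argv[1]),float(sys.argv[2])
for d in np.arange(s,e+.1,4):
    a=np.radians(213.4-d); c,n=np.cos(a),np.sin(a)
    q=p+.055*np.array([c,n])+.0143*np.array([n,-c])-b
    print(d,(q/.5).round(3),round(-(d-s)/45,3))
E
python3 arc.py 0 84
```

```text
0.0 [-0.013  0.01 ] -0.0
4.0 [-0.016  0.018] -0.089
8.0 [-0.017  0.026] -0.178
12.0 [-0.019  0.034] -0.267
16.0 [-0.019  0.042] -0.356
20.0 [-0.019  0.049] -0.444
24.0 [-0.019  0.057] -0.533
28.0 [-0.018  0.065] -0.622
32.0 [-0.016  0.073] -0.711
36.0 [-0.014  0.081] -0.8
40.0 [-0.012  0.088] -0.889
44.0 [-0.009  0.095] -0.978
48.0 [-0.005  0.103] -1.067
52.0 [-0.001  0.109] -1.156
56.0 [0.004 0.116] -1.244
60.0 [0.009 0.122] -1.333
64.0 [0.014 0.128] -1.422
68.0 [0.02  0.133] -1.511
72.0 [0.026 0.138] -1.6
76.0 [0.033 0.143] -1.689
80.0 [0.039 0.147] -1.778
84.0 [0.047 0.15 ] -1.867
```

>>> step_arm:
  targets: "0 -0.013 0.01 0 0 0 0; 0 -0.016 0.018 0 0 0 -0.09; 0 -0.017 0.026 0 0 0 -0.18; 0 -0.019 0.034 0 0 0 -0.27; 0 -0.019 0.042 0 0 0 -0.36; 0 -0.019 0.049 0 0 0 -0.44; 0 -0.019 0.057 0 0 0 -0.53; 0 -0.018 0.065 0 0 0 -0.62; 0 -0.016 0.073 0 0 0 -0.71; 0 -0.014 0.081 0 0 0 -0.8"

```text
clock: 3.2
eef_pos: [0.4831, -0.1304, 0.0552]
tool_rot: [0.024, 1.0, -0.001, 0.001]
ft_force: [-1.4, -1.2, 1.2]
grip_width: 0.0427
grasp_force: 0.7
```

```bash
python3 - <<'E'
from h import *
o=bot.get_obs(); print(o["clock"],o["eef_pos"],o["tool_rot"],o["ft_force"],o["joint_vel"])
im=bot.camera("wrist"); cv2.imwrite("pics/w3.png",im[:,:,::-1]); print(bot.get_obs()["eef_pos"])
E
python3 arc.py 36 84
```

```text
3.2 [ 0.48307492 -0.13036333  0.05516148] [ 2.36770386e-02  9.99719152e-01 -7.48781458e-04  6.74501747e-04] [-1.40153736 -1.1833003   1.22388181] [ 9.97646667e-02 -1.16778650e-03 -1.51507262e-03 -8.05085735e-04
  2.28024921e-03  9.37674052e-01]
[ 0.48327004 -0.12963376  0.05510643]
36.0 [ 0.001 -0.001] -0.0
40.0 [0.003 0.006] -0.089
44.0 [0.007 0.014] -0.178
48.0 [0.01  0.021] -0.267
52.0 [0.014 0.027] -0.356
56.0 [0.019 0.034] -0.444
60.0 [0.024 0.04 ] -0.533
64.0 [0.029 0.046] -0.622
68.0 [0.035 0.051] -0.711
72.0 [0.041 0.056] -0.8
76.0 [0.048 0.061] -0.889
80.0 [0.055 0.065] -0.978
84.0 [0.062 0.068] -1.067
```

View pics/w3.png

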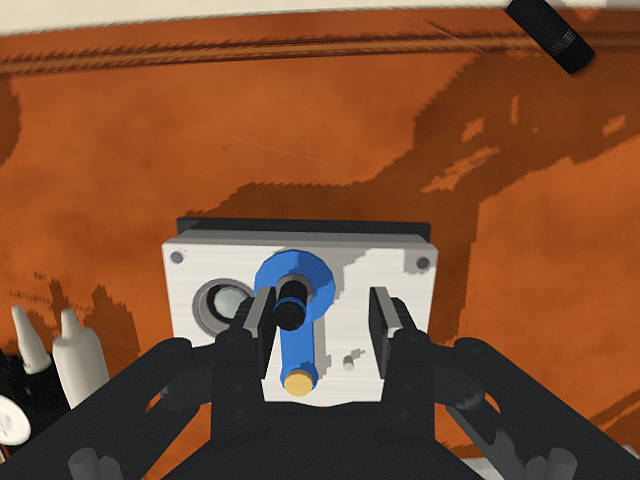

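The port at (225,303) is opening, and the left finger is pushing the post at (291,303). I continue along the arc.

>>> step_arm:
  targets: "0 0.003 0.006 0 0 0 -0.09; 0 0.007 0.014 0 0 0 -0.18; 0 0.01 0.021 0 0 0 -0.27; 0 0.014 0.027 0 0 0 -0.36; 0 0.019 0.034 0 0 0 -0.44; 0 0.024 0.04 0 0 0 -0.53; 0 0.029 0.046 0 0 0 -0.62; 0 0.035 0.051 0 0 0 -0.71; 0 0.041 0.056 0 0 0 -0.8; 0 0.041 0.056 0 0 0 -0.8"

```text
clock: 4.08
eef_pos: [0.5041, -0.1018, 0.0548]
tool_rot: [0.329, 0.944, 0.0, 0.001]
ft_force: [0.4, -0.3, -1.4]
grip_width: 0.0426
grasp_force: 0.0
```

```bash
python3 arc.py 72 90
```

```text
72.0 [-0.     0.001] -0.0
76.0 [0.006 0.005] -0.089
80.0 [0.013 0.009] -0.178
84.0 [0.02  0.013] -0.267
88.0 [0.027 0.016] -0.356
```

>>> step_arm:
  targets: "0 0.003 0.003 0 0 0 -0.05; 0 0.006 0.005 0 0 0 -0.09; 0 0.01 0.007 0 0 0 -0.14; 0 0.013 0.009 0 0 0 -0.18; 0 0.015 0.01 0 0 0 -0.2; 0 0.017 0.012 0 0 0 -0.22; 0 0.017 0.012 0 0 0 -0.22; 0 0.017 0.012 0 0 0 -0.22"

```text
clock: 4.75
eef_pos: [0.5123, -0.0962, 0.0541]
tool_rot: [0.409, 0.912, 0.0, 0.0]
ft_force: [0.5, 0.1, 0.2]
grip_width: 0.0425
grasp_force: 0.2
```

```bash
python3 - <<'E'
from h import *
im=bot.camera("wrist"); cv2.imwrite("pics/w4.png",im[:,:,::-1]); print(bot.get_obs()["eef_pos"],bot.get_obs()["ft_force"])
E
python3 arc.py 82 94
```

```text
[ 0.51223866 -0.09623965  0.05396275] [-0.13791997  0.38326773  0.07878821]
82.0 [ 0. -0.] -0.0
86.0 [0.007 0.003] -0.089
90.0 [0.015 0.006] -0.178
94.0 [0.022 0.008] -0.267
```

View pics/w4.png

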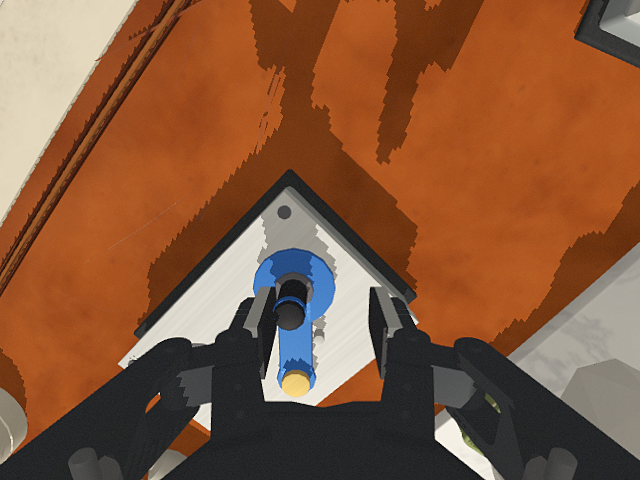

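The post at (290,305) has followed the finger, and the tongue is close to the stop dowel at (320,335). No stop force is felt yet, so I push a little further.

>>> step_arm:
  targets: "0 0.004 0.002 0 0 0 -0.04; 0 0.007 0.003 0 0 0 -0.09; 0 0.007 0.003 0 0 0 -0.09; 0 0.007 0.003 0 0 0 -0.09"

```text
clock: 5.13
eef_pos: [0.5134, -0.097, 0.0536]
tool_rot: [0.442, 0.897, -0.003, -0.001]
ft_force: [-5.6, -6.9, 3.5]
grip_width: 0.0426
grasp_force: 4.2
```

A reaction of about 9 N shows the stop is reached. I back off inside the gap and then lift clear.

>>> step_arm:
  targets: "0 -0.01 -0.008 0 0 0 0; 0 -0.022 -0.018 0 0 0 0; 0 -0.022 -0.018 0 0 0 0; 0 -0.022 -0.018 0 0 0 0; 0 -0.022 -0.018 0.06 0 0 0; 0 -0.022 -0.018 0.14 0 0 0; 0 -0.022 -0.018 0.22 0 0 0; 0 -0.022 -0.018 0.3 0 0 0; 0 -0.022 -0.018 0.3 0 0 0; 0 -0.022 -0.018 0.3 0 0 0"

```text
clock: 5.97
eef_pos: [0.5071, -0.1039, 0.2071]
tool_rot: [0.442, 0.897, 0.001, 0.004]
ft_force: [-0.7, -0.1, -0.6]
grip_width: 0.0424
grasp_force: 0.0
```

>>> step_arm:
  targets: "0 -0.2 0 0.1 0 0 0; 0 -0.2 0 0.1 0 0 0; 0 -0.2 0 0.1 0 0 0; 0 -0.2 0 0.1 0 0 0; 0 -0.2 0 0.1 0 0 0; 0 -0.2 0 0.1 0 0 0"

```text
clock: 6.47
eef_pos: [0.4048, -0.1036, 0.2529]
tool_rot: [0.442, 0.897, 0.0, -0.0]
ft_force: [0.5, -0.6, -0.3]
grip_width: 0.0429
grasp_force: 0.0
```

```bash
python3 - <<'E'
from h import *
im=bot.camera("side"); o=bot.get_obs(); print(o["clock"],o["eef_pos"],o["ft_force"])
cv2.imwrite("pics/s5.png",cv2.resize(im[180:400,200:400],None,fx=2.7,fy=2.7)[:,:,::-1])
E
```

```text
6.5167 [ 0.40491301 -0.10359797  0.25265032] [0.2509273  0.0261337  0.28309387]
```

View pics/s5.png

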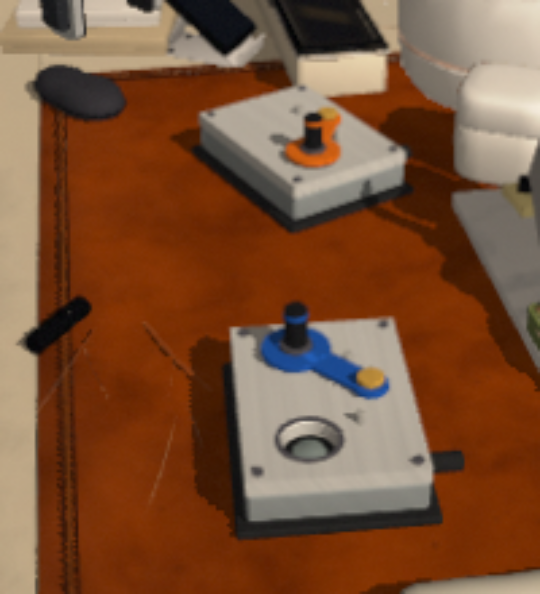

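The port at (310,440) is open, the blue cover is fully aside with its post at (295,308), and the orange cover is untouched. I do a quick angle check, then hand in.

```bash
python3 - <<'E'
from h import *
q=onplane(bot.camera_info("side"),(200+295/2.7-.3,180+309/2.7-.3),.07); v=q[:2]-np.array([.5372,-.1481])
a=np.degrees(np.arctan2(v[1],v[0])); print(q,a)
if abs(a-131)<8: print(bot.job_done())
E
```

```text
[ 0.50043008 -0.10763703  0.07      ] 132.2623642180394
the job is handed in; nothing more can be done
None
```

The blue cover has been swung clockwise to its stop and left there with the port open, the orange cover was never touched, the arm is clear, and the job is handed in at about 6.5 s; no verdict came back.

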